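Raise the firebrick wall of a brazing hearth in running bond

ROBOT

A 6-joint arm with a two-finger parallel gripper is mounted at the origin on the work surface. World frame = base frame: x ahead of the robot, y to its left, z up, the work surface at z = 0. Lengths are in m, angles in rad, forces in N, time in s.
With the tool pointing down it reaches from about 0.375 to 0.975 m from the base axis. Payload 3.8 kg.
Tool frame: the origin (TCP) lies on the centre line of the jaws, within the pads' length; the fingertips stand 14 mm ahead of it and the grasp point (between the pads) lies 5 mm behind it; z points along the fingers, y is the line along which they close (so a half turn about z gives the same grasp; the last joint's range is limited). The gripper opens to 85 mm and grips with 20 to 120 N. Pads are 22 mm wide; open, the fingers measure 114 mm over their backs; the gripper's body (76 mm by 85 mm) begins 54 mm behind the grasp point. The pads swing forward as they close: fully open they stand 13 mm farther back than shut.
Start: joints at [1.287, 0.264, 1.604, -0, 1.274, -0.037], TCP at [0.165, 0.655, 0.245] pointing down, gripper open.
Joint ranges: [-2.63, 2.63], [-0.94, 2.18], [0.31, 2.57], [-1.31, 4.45], [0, 2.66], [-2.55, 2.55]. Speed limits (rad/s): [2.57, 2.57, 3.14, 3.14, 3.14, 3.14].

INTERFACE

Orientations are given as a rotation vector (axis times angle).
In Python, from workcell import bot, eyes, spot_in gives the robot as it stands.
- The arm moves only by the tool carry_out, never from a script. Its argument "series" is text: rows parted by semicolons, each of 4 numbers parted by spaces: the shift along the world's x, y, z in m, then the turn about the world's z in degrees. In form: tx ty tz roll; .... A call has 1 to 20 rows; each row shifts and turns the commanded pose from where the row before left it; what a row does not reach is not made up. A row lasts 1/8 s, in which the tool goes at most 62.5 mm and 10.7 degrees, less where a joint would pass 70% of its speed; a pose out of reach is approached as far as the arm can. A call is refused whole if a number of a shift passes 0.0625 or a number of a turn 10.7, either way. A call with a gripper value outside its range is refused whole. "jaw" is the gripper command: -1 is shut, 1 is fully open, values between are in proportion, set as the call begins (left out, the last holds). The fingers move at their own pace and stop on an object; "grip_force" is the grip in N (left out, the last holds). Time passes only in rows, so rows that do not move let the fingers close. It gives the time, the measured TCP pose, the force, the opening and the grip force at its end, in the units of the state.
- bot.read_state(): the state, without advancing time (a new reading comes with each control period).
- eyes.read_camera(name): name is "scene" or "top" or "wrist"; returns (picture, depth): 400x640x3 uint8, blue, green, red; 400x640 float32, m along the optical axis (not along the pixel's ray), 0 where there is no reading.
- eyes.get_calibration(name): a dict with "K" (3x3 intrinsics, pixels), "position" and "rotation" of the camera in the world; the wrist camera has in their place "T_tool_cam" (4x4, takes a point from camera to tool coordinates, whose origin is the TCP and whose axes are the flange's). Camera axes: x right, y down, z forward; pixel columns grow to the right and rows downward; lengths in m; the calibration is good to about 2 mm. A picture is of the moment at which its call begins: read the wrist's pose just before it. get_calibration takes no time and is no camera call.
- bot.finish_job(): hands the job in; it is judged then, once.
Trained networks look in the newest picture that a camera, given by its name, has taken for a name from the list of things; names that differ only in an ending like _2 or _b are one class to them, and where a whole thing is asked for, a point or a joint stands for the part that bears it (a point fixed in the world has none). Each returns a list of dicts, best first, with "score" (0 to 1); they miss things now and then, are a little off and sometimes report something else, mostly with a low value. They report only what shows in the picture. A call takes as long as a camera call. They do not tell look-alikes from the thing itself.
- spot_in(camera, target): "rect" ([centre column, centre row, width, height] in pixels, round what is visible of it).
The state is a dict: "time": time; "q": joint angles; "joint_vel": joint speeds; "joint_torque": joint torques, N m; "tool_pos": TCP position; "tcp_rot": TCP orientation; "wrist_force": force on the tool from outside, world axes, zero at the start; "torque": the same for the moment, N m; "width": opening from 0.0 (shut) to 1.0 (fully open); "grip_force": force on a finger pad.
Only numpy, scipy, OpenCV 4.12 (cv2) and the standard library are available. Lean on these libraries where they do the work, as an engineer would, in place of code of your own. Each camera call takes 0.05 s, during which the arm holds its last target. There are 200 camera calls.

TASK

First tip over all the firebricks that stand on end along the hearth, so that all of them lie flat on the steel plate. Then build up the wall dry on its bedded bottom course, in running bond: a second course of two full bricks, each centred over a joint below, with a half brick closing each end flush; any full bricks left over start the third course, again offset by half a length, each straight above a bottom brick. Lay every brick flat, in line and flush with the faces of the wall, and leave the flux tin, wire brush and stainless box where they are.

Things in the scene. Friction and masses are not known exactly. Their poses are not given: they have to be found in the camera images.
- hearth: brazing hearth, fixed: a dark steel plate 240 x 480 x 12 mm on the bench with the bottom course of a firebrick wall bedded on it; origin under the plate's centre on the bench, x away from the robot, y along the plate's 480 mm side and the wall, z up
- plate_edge (a point): middle of the plate's near long edge, at its top (hearth x = -120, y = 0, z = 12 mm); axes as the hearth's. The edge is a 12 mm high stop along y: a brick standing before it and pushed near its top towards +x tips over it and lies on the plate
- wall_top (a point): middle of the top of the bottom course (hearth x = 45, y = 0, z = 44 mm); axes as the hearth's. The course is three full bricks lying flat, 54 mm across x, lengths along y, centres at y = -113, 0 and 113 mm (3 mm joints); wall ends at y = -168 and 168 mm. Each course is 32 mm high
- brick1_mid (a point): full firebrick, cream, 110 x 54 x 32 mm, about 0.2 kg, at the start standing on end (110 mm tall) on the bench, its foot 1 to 4 mm from the near edge of the hearth plate and a 54 mm wide broad face towards that edge; this point is its centre; own z runs along its 110 mm length, y along its 54 mm width, x through its 32 mm thickness. Only 3 to 5 of the five are there
- brick2_mid (a point): full firebrick, cream, 110 x 54 x 32 mm, about 0.2 kg, at the start standing on end (110 mm tall) on the bench, its foot 1 to 4 mm from the near edge of the hearth plate and a 54 mm wide broad face towards that edge; this point is its centre; own z runs along its 110 mm length, y along its 54 mm width, x through its 32 mm thickness. Only 3 to 5 of the five are there
- brick3_mid (a point): full firebrick, cream, 110 x 54 x 32 mm, about 0.2 kg, at the start standing on end (110 mm tall) on the bench, its foot 1 to 4 mm from the near edge of the hearth plate and a 54 mm wide broad face towards that edge; this point is its centre; own z runs along its 110 mm length, y along its 54 mm width, x through its 32 mm thickness. Only 3 to 5 of the five are there
- brick4_mid (a point): full firebrick, cream, 110 x 54 x 32 mm, about 0.2 kg, at the start standing on end (110 mm tall) on the bench, its foot 1 to 4 mm from the near edge of the hearth plate and a 54 mm wide broad face towards that edge; this point is its centre; own z runs along its 110 mm length, y along its 54 mm width, x through its 32 mm thickness. Only 3 to 5 of the five are there
- brick5_mid (a point): full firebrick, cream, 110 x 54 x 32 mm, about 0.2 kg, at the start standing on end (110 mm tall) on the bench, its foot 1 to 4 mm from the near edge of the hearth plate and a 54 mm wide broad face towards that edge; this point is its centre; own z runs along its 110 mm length, y along its 54 mm width, x through its 32 mm thickness. Only 3 to 5 of the five are there
- half1_mid (a point): half brick (a full one sawn in two), 54 x 53 x 32 mm, about 0.1 kg, lying flat on the bench beside the plate; this point is its centre, own x 54 mm, y 53 mm, z 32 mm (up)
- half2_mid (a point): half brick (a full one sawn in two), 54 x 53 x 32 mm, about 0.1 kg, lying flat on the bench beside the plate; this point is its centre, own x 54 mm, y 53 mm, z 32 mm (up)
- flux: bystander: tin of flux, 72 mm wide, 62 mm tall, origin at its foot
- wirebrush: bystander: wire brush 235 mm long, wooden, lying bristles down, origin under its middle
- tank: bystander: stainless box with bracket strips, 150 x 150 x 63 mm, origin under its middle
Things that resemble listed ones, but are neither listed nor needed, are in the scene too. What is shaped like the part that bears half1_mid but green is not meant. Leave any blue look-alike of the part that bears half2_mid alone.

How it is judged:
On the way:
1. all the full bricks lie flat on the steel plate (angle between the x axis of each of brick1_mid, brick2_mid, brick3_mid, brick4_mid, brick5_mid and the z axis of hearth, either way round below 0.1 rad and z of brick1_mid in the frame of hearth between 0.024 and 0.032 m and z of brick2_mid in the frame of hearth between 0.024 and 0.032 m and z of brick3_mid in the frame of hearth between 0.024 and 0.032 m and z of brick4_mid in the frame of hearth between 0.024 and 0.032 m and z of brick5_mid in the frame of hearth between 0.024 and 0.032 m), for 0.3 s.
At the end, for the whole second after the job is handed in: Second course: a full brick over each bottom joint and a half brick flush at each end; other full bricks in the third course above bottom bricks; each within 9 mm along the wall, 8 mm across, 5 mm in height, flat within 0.1 rad and in line within 0.12 rad (x of brick1_mid in the frame of hearth between 0.037 and 0.053 m and angle between the x axis of each of brick1_mid, brick2_mid, brick3_mid, brick4_mid, brick5_mid and the z axis of hearth, either way round below 0.1 rad and angle between the z axis of each of brick1_mid, brick2_mid, brick3_mid, brick4_mid, brick5_mid and the y axis of hearth, either way round below 0.12 rad and ((y of brick1_mid in the frame of hearth between -0.0655 and -0.0475 m and z of brick1_mid in the frame of hearth between 0.055 and 0.065 m) or (y of brick1_mid in the frame of hearth between 0.0475 and 0.0655 m and z of brick1_mid in the frame of hearth between 0.055 and 0.065 m) or (y of brick1_mid in the frame of hearth between -0.122 and -0.104 m and z of brick1_mid in the frame of hearth between 0.087 and 0.097 m) or (y of brick1_mid in the frame of hearth between -0.009 and 0.009 m and z of brick1_mid in the frame of hearth between 0.087 and 0.097 m) or (y of brick1_mid in the frame of hearth between 0.104 and 0.122 m and z of brick1_mid in the frame of hearth between 0.087 and 0.097 m)) and x of brick2_mid in the frame of hearth between 0.037 and 0.053 m and ((y of brick2_mid in the frame of hearth between -0.0655 and -0.0475 m and z of brick2_mid in the frame of hearth between 0.055 and 0.065 m) or (y of brick2_mid in the frame of hearth between 0.0475 and 0.0655 m and z of brick2_mid in the frame of hearth between 0.055 and 0.065 m) or (y of brick2_mid in the frame of hearth between -0.122 and -0.104 m and z of brick2_mid in the frame of hearth between 0.087 and 0.097 m) or (y of brick2_mid in the frame of hearth between -0.009 and 0.009 m and z of brick2_mid in the frame of hearth between 0.087 and 0.097 m) or (y of brick2_mid in the frame of hearth between 0.104 and 0.122 m and z of brick2_mid in the frame of hearth between 0.087 and 0.097 m)) and x of brick3_mid in the frame of hearth between 0.037 and 0.053 m and ((y of brick3_mid in the frame of hearth between -0.0655 and -0.0475 m and z of brick3_mid in the frame of hearth between 0.055 and 0.065 m) or (y of brick3_mid in the frame of hearth between 0.0475 and 0.0655 m and z of brick3_mid in the frame of hearth between 0.055 and 0.065 m) or (y of brick3_mid in the frame of hearth between -0.122 and -0.104 m and z of brick3_mid in the frame of hearth between 0.087 and 0.097 m) or (y of brick3_mid in the frame of hearth between -0.009 and 0.009 m and z of brick3_mid in the frame of hearth between 0.087 and 0.097 m) or (y of brick3_mid in the frame of hearth between 0.104 and 0.122 m and z of brick3_mid in the frame of hearth between 0.087 and 0.097 m)) and x of brick4_mid in the frame of hearth between 0.037 and 0.053 m and ((y of brick4_mid in the frame of hearth between -0.0655 and -0.0475 m and z of brick4_mid in the frame of hearth between 0.055 and 0.065 m) or (y of brick4_mid in the frame of hearth between 0.0475 and 0.0655 m and z of brick4_mid in the frame of hearth between 0.055 and 0.065 m) or (y of brick4_mid in the frame of hearth between -0.122 and -0.104 m and z of brick4_mid in the frame of hearth between 0.087 and 0.097 m) or (y of brick4_mid in the frame of hearth between -0.009 and 0.009 m and z of brick4_mid in the frame of hearth between 0.087 and 0.097 m) or (y of brick4_mid in the frame of hearth between 0.104 and 0.122 m and z of brick4_mid in the frame of hearth between 0.087 and 0.097 m)) and x of brick5_mid in the frame of hearth between 0.037 and 0.053 m and ((y of brick5_mid in the frame of hearth between -0.0655 and -0.0475 m and z of brick5_mid in the frame of hearth between 0.055 and 0.065 m) or (y of brick5_mid in the frame of hearth between 0.0475 and 0.0655 m and z of brick5_mid in the frame of hearth between 0.055 and 0.065 m) or (y of brick5_mid in the frame of hearth between -0.122 and -0.104 m and z of brick5_mid in the frame of hearth between 0.087 and 0.097 m) or (y of brick5_mid in the frame of hearth between -0.009 and 0.009 m and z of brick5_mid in the frame of hearth between 0.087 and 0.097 m) or (y of brick5_mid in the frame of hearth between 0.104 and 0.122 m and z of brick5_mid in the frame of hearth between 0.087 and 0.097 m)) and x of half1_mid in the frame of hearth between 0.037 and 0.053 m and angle between the z axis of each of half1_mid, half2_mid and the z axis of hearth, either way round below 0.1 rad and (angle between the y axis of half1_mid and the x axis of hearth, either way round below 0.12 rad or angle between the y axis of half1_mid and the y axis of hearth, either way round below 0.12 rad) and x of half2_mid in the frame of hearth between 0.037 and 0.053 m and (angle between the y axis of half2_mid and the x axis of hearth, either way round below 0.12 rad or angle between the y axis of half2_mid and the y axis of hearth, either way round below 0.12 rad) and ((y of brick1_mid in the frame of hearth between -0.0655 and -0.0475 m and z of brick1_mid in the frame of hearth between 0.055 and 0.065 m) or (y of brick2_mid in the frame of hearth between -0.0655 and -0.0475 m and z of brick2_mid in the frame of hearth between 0.055 and 0.065 m) or (y of brick3_mid in the frame of hearth between -0.0655 and -0.0475 m and z of brick3_mid in the frame of hearth between 0.055 and 0.065 m) or (y of brick4_mid in the frame of hearth between -0.0655 and -0.0475 m and z of brick4_mid in the frame of hearth between 0.055 and 0.065 m) or (y of brick5_mid in the frame of hearth between -0.0655 and -0.0475 m and z of brick5_mid in the frame of hearth between 0.055 and 0.065 m)) and ((y of brick1_mid in the frame of hearth between 0.0475 and 0.0655 m and z of brick1_mid in the frame of hearth between 0.055 and 0.065 m) or (y of brick2_mid in the frame of hearth between 0.0475 and 0.0655 m and z of brick2_mid in the frame of hearth between 0.055 and 0.065 m) or (y of brick3_mid in the frame of hearth between 0.0475 and 0.0655 m and z of brick3_mid in the frame of hearth between 0.055 and 0.065 m) or (y of brick4_mid in the frame of hearth between 0.0475 and 0.0655 m and z of brick4_mid in the frame of hearth between 0.055 and 0.065 m) or (y of brick5_mid in the frame of hearth between 0.0475 and 0.0655 m and z of brick5_mid in the frame of hearth between 0.055 and 0.065 m)) and ((y of half1_mid in the frame of hearth between -0.1505 and -0.1325 m and z of half1_mid in the frame of hearth between 0.055 and 0.065 m) or (y of half2_mid in the frame of hearth between -0.1505 and -0.1325 m and z of half2_mid in the frame of hearth between 0.055 and 0.065 m)) and ((y of half1_mid in the frame of hearth between 0.1325 and 0.1505 m and z of half1_mid in the frame of hearth between 0.055 and 0.065 m) or (y of half2_mid in the frame of hearth between 0.1325 and 0.1505 m and z of half2_mid in the frame of hearth between 0.055 and 0.065 m))); the robot touches nothing.
It fails at once if the flux tin is shifted by more than 30 mm (distance of flux from where it was at the start of the episode above 0.03 m).
It fails at once if the wire brush is shifted by more than 30 mm (distance of wirebrush from where it was at the start of the episode above 0.03 m).
It fails at once if the stainless box is shifted by more than 30 mm (distance of tank from where it was at the start of the episode above 0.03 m).
Of brick1, brick2, brick3, brick4, brick5 only 3 to 5 are there at a start; the rules pass over those that are not, and their reading is None.
At some moment in a run one of half1, half2 may be knocked a few centimetres aside while the robot is not near it.
Once in a run the grip may slacken for a moment while it holds something.
It also fails if it takes over 210 s, if anything falls off the work surface, if the arm or the gripper's body presses on something with over 40 N, if the wrist force passes 120 N, or if a joint passes its speed limit or range.

## Working session

There is one attempt and no reset: what is moved stays moved. The work goes in short steps, Python scripts to look and compute and a tool call to move; the robot and the scene stay as the last step left them, time stands still between calls to the robot, and variables do not carry over. Pictures are saved under pics/ and viewed, at most 14 in all, crops included, and the job is handed in when it is done.

Besides the shell and the picture viewer there is one more tool, called after ">>>" by a JSON object that holds its "fn" and its "kwargs". carry_out: Moves the arm, as the interface text tells. Its arguments: {"type":"object","properties":{"series":{"type":"string"},"jaw":{"type":"number"},"grip_force":{"type":"number"}},"required":["series"]}

```bash
ls; mkdir -p pics; cat > h.py <<'E'
import numpy as np, cv2
from workcell import bot, eyes, spot_in
from scipy.spatial.transform import Rotation as R
def cam(name):
    s=bot.read_state(); im,d=eyes.read_camera(name); c=eyes.get_calibration(name)
    if name=='wrist':
        T=np.eye(4);T[:3,:3]=R.from_rotvec(s['tcp_rot']).as_matrix();T[:3,3]=s['tool_pos'];T=T@np.array(c['T_tool_cam'])
        Rm,p=T[:3,:3],T[:3,3]
    else:
        Rm=np.array(c['rotation']);p=np.array(c['position'])
        if Rm.shape!=(3,3): Rm=R.from_rotvec(Rm.ravel()).as_matrix()
    K=np.array(c['K']); v,u=np.mgrid[:400,:640]
    P=np.stack([(u-K[0,2])/K[0,0]*d,(v-K[1,2])/K[1,1]*d,d],-1)@Rm.T+p
    P[d==0]=np.nan
    return im,d,P
E
python3 - <<'E'
from h import *
for n in ('scene','top'):
    im,d,P=cam(n); cv2.imwrite(f'pics/{n}0.png',im); np.save(f'{n}0.npy',P)
    print(n,eyes.get_calibration(n)['position'])
    for t in ('brick1_mid','half1_mid','half2_mid','hearth','flux','wirebrush','tank'):
        for r in spot_in(n,t):
            c,w=r['rect'][:2]; p=P[int(w),int(c)]; print(t,round(r['score'],2),np.round(r['rect']),np.round(p,3))
print(bot.read_state())
E
```

```text
pics
scene [ 1.18871151 -0.43084843  1.13452065]
brick1_mid 0.78 [249. 218.  28.  33.] [ 0.504 -0.238  0.082]
half1_mid 0.81 [436. 182.  22.  21.] [0.634 0.338 0.036]
half1_mid 0.63 [420. 155.  25.  22.] [0.517 0.363 0.028]
half1_mid 0.23 [247. 219.  27.  35.] [ 0.504 -0.247  0.084]
half2_mid 0.72 [179. 226.  24.  23.] [ 0.394 -0.417  0.035]
half2_mid 0.57 [205. 248.  26.  27.] [ 0.498 -0.379  0.032]
half2_mid 0.25 [413. 116.  18.  25.] [0.384 0.427 0.062]
hearth 0.56 [333. 237. 178. 135.] [ 0.653 -0.054  0.045]
flux 0.59 [411. 116.  20.  26.] [0.383 0.425 0.062]
wirebrush 0.57 [468. 161.  39.  57.] [0.615 0.483 0.03 ]
tank 0.94 [147. 298.  77.  66.] [ 0.583 -0.559  0.064]
top [ 0.25554231 -0.01811421  1.36463505]
brick1_mid 0.76 [390. 203.  25.  16.] [ 0.478 -0.235  0.111]
half1_mid 0.63 [206. 204.  21.  20.] [0.5   0.366 0.036]
half1_mid 0.51 [215. 170.  22.  21.] [0.618 0.34  0.034]
half1_mid 0.32 [359. 205.  22.  22.] [ 0.471 -0.138  0.11 ]
half2_mid 0.8 [440. 233.  24.  20.] [ 0.389 -0.407  0.034]
half2_mid 0.62 [426. 204.  18.  20.] [ 0.486 -0.372  0.032]
hearth 0.74 [322. 171.
[... 298 characters left out ...]
 0.009]
{'time': 0.8, 'q': array([ 1.28705212e+00,  2.63842850e-01,  1.60399095e+00, -5.40590624e-06,
        1.27368022e+00, -3.69218236e-02]), 'joint_vel': array([ 5.05139296e-04,  8.87062927e-04, -3.52818241e-05, -6.93140193e-04,
       -1.65798012e-03, -4.98019985e-04]), 'joint_torque': array([ 1.08188946e-03, -5.14986205e+01, -3.67698276e+01, -8.13523047e-05,
        5.74334390e-04, -1.21690920e-05]), 'tool_pos': array([0.16493815, 0.65454487, 0.24532317]), 'tcp_rot': array([3.86719656e-01, 3.11768205e+00, 1.20637556e-04]), 'wrist_force': array([0.80546462, 0.71591149, 0.5186004 ]), 'torque': array([-0.04818033,  0.01310656, -0.06431897]), 'grip_force': 0.0, 'width': 0.9988450224699057}
```

```bash
python3 - <<'E'
from h import *
im=cv2.imread('pics/top0.png')
cv2.imwrite('pics/t1.png',cv2.resize(im[120:270,140:540],(800,300),interpolation=cv2.INTER_CUBIC))
s=cv2.imread('pics/scene0.png'); cv2.imwrite('pics/s1.png',cv2.resize(s[80:360,90:510],(780,520),interpolation=cv2.INTER_CUBIC))
P=np.load('top0.npy')
# things by height bands
for lo,hi in ((.095,.125),(.036,.05),(.025,.04)):
    m=((P[...,2]>lo)&(P[...,2]<hi)&(P[...,0]>.3)).astype(np.uint8)
    n,l,st,_=cv2.connectedComponentsWithStats(m)
    for i in range(1,n):
        if st[i,4]<60: continue
        q=P[l==i]; r=cv2.minAreaRect((q[:,:2]*1000).astype(np.float32)); bgr=im[l==i].mean(0)
        print(lo,st[i,4],'rect c,size,ang',np.round(r[0]),np.round(r[1]),round(r[2],1),'z',np.round(np.median(q[:,2]),3),'bgr',bgr.round(),st[i,:4])
m=((P[...,2]>.005)&(P[...,2]<.02)&(P[...,0]>.4)&(abs(P[...,1])<.3)).astype(np.uint8)
n,l,st,_=cv2.connectedComponentsWithStats(m); i=1+st[1:,4].argmax(); print('plate',cv2.minAreaRect((P[l==i][:,:2]*1000).astype(np.float32)),np.median(P[l==i][:,2]))
E
```

```text
0.095 122 rect c,size,ang [ 716. -716.] [57. 22.] 70.2 z 0.112 bgr [68. 46. 26.] [523 121  20  11]
0.095 189 rect c,size,ang [ 487. -236.] [33. 55.] 5.4 z 0.109 bgr [149. 194. 193.] [380 194  19  12]
0.095 184 rect c,size,ang [ 481. -140.] [32. 54.] 1.1 z 0.11 bgr [139. 186. 195.] [350 197  18  11]
0.095 181 rect c,size,ang [475. -31.] [33. 54.] 5.3 z 0.11 bgr [156. 200. 197.] [315 199  18  13]
0.095 185 rect c,size,ang [469.  66.] [32. 54.] 5.6 z 0.11 bgr [140. 187. 196.] [285 201  18  13]
0.095 187 rect c,size,ang [462. 166.] [33. 54.] 4.0 z 0.11 bgr [151. 197. 196.] [253 205  18  12]
0.036 345 rect c,size,ang [551. 762.] [  8. 498.] 89.8 z 0.043 bgr [40. 45. 46.] [ 79 120  17 146]
0.036 326 rect c,size,ang [550. 691.] [497.   9.] 0.1 z 0.043 bgr [60. 64. 69.] [101 120  15 146]
0.036 76 rect c,size,ang [ 713. 1053.] [16. 92.] 60.9 z 0.043 bgr [29. 47. 68.] [  0 134  19  24]
0.036 339 rect c,size,ang [522. 834.] [ 11. 436.] 89.7 z 0.043 bgr [21. 21. 21.] [ 58 137  15 129]
0.036 1536 rect c,size,ang [657. -22.] [ 57. 336.] 3.2 z 0.044 bgr [142. 191. 200.] [271 144 100  23]
0.025 241 
[... 914 characters left out ...]
g [461. 691.] [  6. 202.] 89.8 z 0.036 bgr [60. 65. 71.] [104 187   7  61]
0.025 254 rect c,size,ang [511. 368.] [55. 54.] 8.2 z 0.031 bgr [149. 199. 200.] [197 192  18  18]
0.025 259 rect c,size,ang [ 490. -373.] [55. 55.] 83.3 z 0.032 bgr [153. 201. 200.] [418 194  17  18]
0.025 93 rect c,size,ang [387. 835.] [  6. 165.] 89.7 z 0.035 bgr [23. 23. 24.] [ 59 215   7  51]
0.025 272 rect c,size,ang [ 386. -417.] [53. 56.] 51.7 z 0.032 bgr [167.  90.  50.] [431 222  22  23]
0.025 84 rect c,size,ang [359. 433.] [42. 71.] 82.1 z 0.033 bgr [111. 124. 125.] [175 235  17  22]
plate ((610.6737060546875, -25.490524291992188), (255.89413452148438, 486.82861328125), 3.677065849304199) 0.0119421411873597
```

View pics/t1.png

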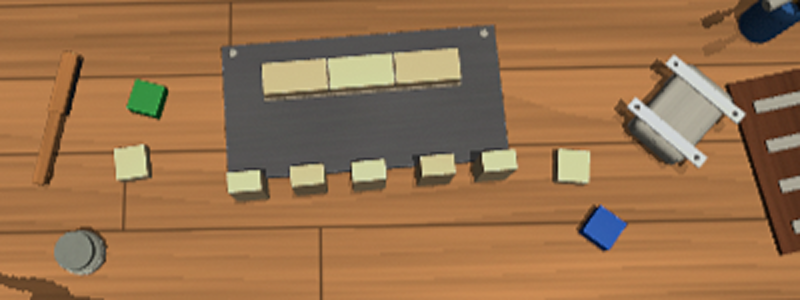

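View pics/s1.png

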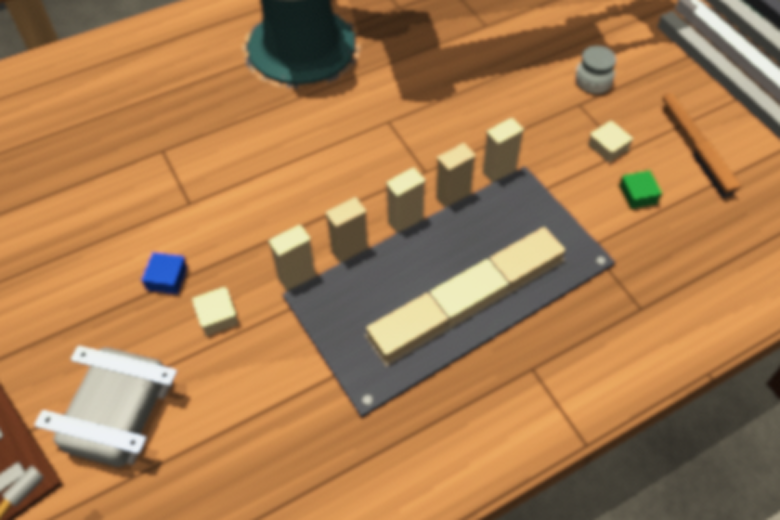

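Standing cream bricks in the top picture are at px (390,200), (359,203), (324,205), (294,207) and (262,211). The cream halves are at (206,202) and (426,203). The look-alikes, green at (213,169) and blue at (441,234), stay where they are. The crops confirm these choices. I'll start by going behind brick 5 with the gripper shut.

>>> {"fn": "carry_out", "kwargs": {"series": "0.0235 -0.0446 0 8.8; 0.0235 -0.0446 0 8.8; 0.0235 -0.0446 0 0; 0.0235 -0.0446 0 0; 0.0235 -0.0446 0 0; 0.0235 -0.0446 0 0; 0.0235 -0.0446 0 0; 0.0235 -0.0446 0 0; 0.0235 -0.0446 0 0; 0.0235 -0.0446 0 0; 0.0235 -0.0446 0 0; 0 0 -0.04 0; 0 0 -0.04 0; 0 0 -0.04 0; 0 0 -0.02 0; 0 0 0 0", "jaw": -1, "grip_force": 40}}

```text
time: 2.8
tool_pos: [0.4218, 0.1634, 0.1036]
tcp_rot: [0.095, -3.136, 0.002]
wrist_force: [0.7, -0.3, 0.6]
width: -0.001
grip_force: 0.0
```

>>> {"fn": "carry_out", "kwargs": {"series": "0.006 0.0004 0 0; 0.006 0.0004 0 0; 0.005 0.0003 0 0; 0.005 0.0003 0 0; 0.005 0.0003 0 0; 0.005 0.0003 0 0; 0.005 0.0003 0 0; 0.005 0.0003 0 0; 0.005 0.0003 0 0; 0.005 0.0003 0 0; 0.005 0.0003 0 0; 0.003 0 0 0; 0 0 0 0; 0 0 0 0; -0.03 0 0 0; -0.025 0 0 0; 0 0 0 0"}}

```text
time: 4.92
tool_pos: [0.4265, 0.1672, 0.1048]
tcp_rot: [0.096, -3.139, 0.001]
wrist_force: [-0.4, 0.2, 0.7]
width: -0.002
grip_force: 0.0
```

```bash
cat >> h.py <<'E'
def blobs(P,im,lo,hi,amin=60):
    m=((P[...,2]>lo)&(P[...,2]<hi)&(P[...,0]>.3)&(abs(P[...,1])<.46)).astype(np.uint8)
    n,l,st,_=cv2.connectedComponentsWithStats(m)
    for i in range(1,n):
        if st[i,4]<amin: continue
        q=P[l==i]; r=cv2.minAreaRect((q[:,:2]*1000).astype(np.float32))
        print(lo,st[i,4],'c',np.round(r[0]),np.round(r[1]),round(r[2],1),'z',np.round(np.median(q[:,2]),3),'bgr',im[l==i].mean(0).round())
E
python3 - <<'E'
from h import *
im,d,P=cam('top'); blobs(P,im,.036,.05); blobs(P,im,.095,.125); print(bot.read_state()['tool_pos'])
E
```

```text
0.036 1549 c [657. -22.] [ 57. 335.] 3.6 z 0.044 bgr [146. 196. 205.]
0.095 190 c [ 486. -236.] [33. 54.] 4.8 z 0.11 bgr [153. 199. 198.]
0.095 182 c [ 481. -140.] [34. 54.] 1.6 z 0.11 bgr [143. 192. 201.]
0.095 181 c [474. -31.] [33. 54.] 5.6 z 0.109 bgr [160. 205. 202.]
0.095 185 c [470.  66.] [33. 54.] 4.1 z 0.11 bgr [143. 192. 201.]
[0.42805375 0.16747583 0.1053059 ]
```

>>> {"fn": "carry_out", "kwargs": {"series": "0 -0.05 0 0; 0.002 -0.053 0 0; 0.006 0.0004 0 0; 0.006 0.0004 0 0; 0.005 0.0003 0 0; 0.005 0.0003 0 0; 0.005 0.0003 0 0; 0.005 0.0003 0 0; 0.005 0.0003 0 0; 0.005 0.0003 0 0; 0.005 0.0003 0 0; 0.005 0.0003 0 0; 0.005 0.0003 0 0; 0.003 0 0 0; 0 0 0 0; 0 0 0 0; -0.03 0 0 0; -0.025 0 0 0; 0 0 0 0"}}

```text
time: 7.35
tool_pos: [0.4335, 0.0679, 0.1047]
tcp_rot: [0.095, -3.139, 0.0]
wrist_force: [-0.2, 0.8, -0.1]
width: 0.001
grip_force: 0.0
```

```bash
python3 - <<'E'
from h import *
im,d,P=cam('top'); blobs(P,im,.036,.05); blobs(P,im,.095,.125); print(bot.read_state()['tool_pos'])
E
```

```text
0.036 1542 c [657. -22.] [ 58. 337.] 3.8 z 0.044 bgr [144. 193. 203.]
0.095 189 c [ 487. -237.] [33. 56.] 3.4 z 0.11 bgr [150. 195. 194.]
0.095 183 c [ 481. -139.] [32. 54.] 2.5 z 0.11 bgr [141. 189. 198.]
0.095 181 c [475. -31.] [32. 54.] 4.5 z 0.11 bgr [158. 203. 200.]
[0.43509576 0.06796873 0.1053234 ]
```

```bash
python3 - <<'E'
from h import *
s,_,P=cam('scene'); cv2.imwrite('pics/s2.png',cv2.resize(s[80:360,150:510],(720,560),interpolation=cv2.INTER_CUBIC)); blobs(P,s,.036,.05)
E
```

```text
0.036 61 c [377. 430.] [59. 30.] 40.3 z 0.039 bgr [110. 122. 119.]
0.036 508 c [507. 167.] [113.  59.] 4.6 z 0.043 bgr [166. 215. 223.]
0.036 541 c [513.  69.] [115.  58.] 3.5 z 0.043 bgr [ 83. 119. 141.]
0.036 2029 c [659. -22.] [ 58. 337.] 3.2 z 0.044 bgr [170. 221. 231.]
```

View pics/s2.png

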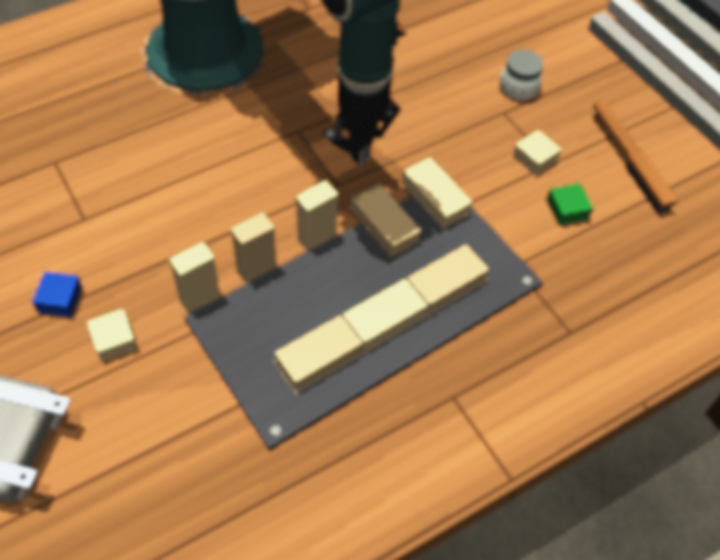

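Two bricks now lie flat on the plate and three still stand. On to the next.

>>> {"fn": "carry_out", "kwargs": {"series": "0 -0.05 0 0; 0.001 -0.051 0 0; 0.006 0.0004 0 0; 0.006 0.0004 0 0; 0.005 0.0003 0 0; 0.005 0.0003 0 0; 0.005 0.0003 0 0; 0.005 0.0003 0 0; 0.005 0.0003 0 0; 0.005 0.0003 0 0; 0.005 0.0003 0 0; 0.005 0.0003 0 0; 0.005 0.0003 0 0; 0.003 0 0 0; 0 0 0 0; 0 0 0 0; -0.03 0 0 0; -0.025 0 0 0; 0 0 0 0"}}

```text
time: 9.82
tool_pos: [0.4395, -0.0294, 0.1048]
tcp_rot: [0.094, -3.139, -0.0]
wrist_force: [0.0, 0.4, 0.1]
width: -0.001
grip_force: 0.0
```

>>> {"fn": "carry_out", "kwargs": {"series": "0 -0.056 0 0; 0.001 -0.056 0 0; 0.006 0.0004 0 0; 0.006 0.0004 0 0; 0.005 0.0003 0 0; 0.005 0.0003 0 0; 0.005 0.0003 0 0; 0.005 0.0003 0 0; 0.005 0.0003 0 0; 0.005 0.0003 0 0; 0.005 0.0003 0 0; 0.005 0.0003 0 0; 0.005 0.0003 0 0; 0.003 0 0 0; 0 0 0 0; 0 0 0 0; -0.03 0 0 0; -0.025 0 0 0; 0 0 0 0"}}

```text
time: 12.2
tool_pos: [0.4456, -0.1377, 0.1048]
tcp_rot: [0.094, -3.139, -0.001]
wrist_force: [0.5, 0.3, -0.4]
width: -0.002
grip_force: 0.0
```

Next start is (448,-239).

>>> {"fn": "carry_out", "kwargs": {"series": "0 -0.05 0 0; 0.001 -0.051 0 0; 0.006 0.0004 0 0; 0.006 0.0004 0 0; 0.005 0.0003 0 0; 0.005 0.0003 0 0; 0.005 0.0003 0 0; 0.005 0.0003 0 0; 0.005 0.0003 0 0; 0.005 0.0003 0 0; 0.005 0.0003 0 0; 0.005 0.0003 0 0; 0.005 0.0003 0 0; 0.003 0 0 0; 0 0 0 0; 0 0 0 0; -0.03 0 0.05 0; -0.025 0 0.06 0; 0 0 0.03 0; 0 0 0 0", "jaw": 1}}

```text
time: 14.7
tool_pos: [0.4559, -0.2367, 0.2467]
tcp_rot: [-0.094, 3.134, -0.006]
wrist_force: [0.1, -0.4, -0.3]
width: 0.998
grip_force: 0.0
```

```bash
python3 - <<'E'
from h import *
for n in ('scene','top'):
    s,_,P=cam(n); print(n); blobs(P,s,.036,.05);blobs(P,s,.095,.12); blobs(P,s,.025,.0355)
E
```

```text
scene
0.036 508 c [508. 169.] [113.  59.] 2.4 z 0.043 bgr [178. 227. 233.]
0.036 536 c [514.  68.] [114.  56.] 4.9 z 0.043 bgr [159. 215. 231.]
0.036 588 c [521. -28.] [114.  56.] 3.9 z 0.044 bgr [181. 228. 232.]
0.036 623 c [ 529. -137.] [113.  55.] 3.3 z 0.044 bgr [132. 180. 199.]
0.036 2018 c [659. -22.] [ 57. 338.] 3.7 z 0.044 bgr [172. 223. 232.]
0.095 245 c [ 489. -237.] [36. 56.] 4.0 z 0.109 bgr [ 95. 132. 152.]
0.025 69 c [374. 427.] [68. 31.] 33.1 z 0.031 bgr [127. 142. 142.]
0.025 206 c [512. 369.] [57. 57.] 9.0 z 0.031 bgr [173. 223. 231.]
0.025 241 c [624. 345.] [54. 56.] 72.9 z 0.031 bgr [ 68. 165.  66.]
0.025 69 c [524.  46.] [114.  39.] 24.6 z 0.031 bgr [ 69.  99. 116.]
0.025 300 c [ 388. -416.] [55. 56.] 52.7 z 0.031 bgr [195.  95.  53.]
0.025 169 c [686. -21.] [ 16. 334.] 1.3 z 0.031 bgr [ 67.  93. 107.]
0.025 319 c [ 491. -373.] [53. 59.] 83.1 z 0.031 bgr [184. 230. 233.]
top
0.036 1529 c [657. -22.] [ 57. 336.] 3.3 z 0.044 bgr [151. 202. 212.]
0.036 527 c [ 526. -137.] [111.  54.] 3.6 z 0.044 bgr [127. 171. 184.]
0.036 516 c [518. -28.] [110.  54.] 3.3 z 0.044 bgr [170. 218. 216.]
0.036 528 c [512.  69.] [111.  54.] 3.1 z 0.044 bgr [152. 204. 214.]
0.036 528 c [506. 169.] [111.  54.] 3.5 z 0.044 bgr [166. 216. 214.]
0.025 227 c [623. 346.] [55. 54.] 72.3 z 0.031 bgr [ 69. 150.  62.]
0.025 241 c [510. 369.] [54. 55.] 7.5 z 0.031 bgr [158. 210. 212.]
0.025 144 c [ 484. -372.] [54. 42.] 87.9 z 0.031 bgr [158. 207. 206.]
0.025 189 c [ 384. -419.] [48. 56.] 54.7 z 0.032 bgr [180.  98.  55.]
```

Opening the jaw at the start of that call let it straddle the last brick, which still stands. I'll shut it, come down behind and push.

>>> {"fn": "carry_out", "kwargs": {"series": "-0.005 -0.002 0 0; 0 0 0 0; 0 0 0 0; 0 0 -0.05 0; 0 0 -0.05 0; 0 0 -0.04 0; 0 0 0 0", "jaw": -1}}

```text
time: 15.68
tool_pos: [0.4463, -0.2357, 0.0992]
tcp_rot: [0.095, -3.133, -0.007]
wrist_force: [-0.9, -0.0, 1.1]
width: 0.001
grip_force: 0.0
```

>>> {"fn": "carry_out", "kwargs": {"series": "0.006 0.0004 0.003 0; 0.006 0.0004 0 0; 0.005 0.0003 0 0; 0.005 0.0003 0 0; 0.005 0.0003 0 0; 0.005 0.0003 0 0; 0.005 0.0003 0 0; 0.005 0.0003 0 0; 0.005 0.0003 0 0; 0.005 0.0003 0 0; 0.005 0.0003 0 0; 0.003 0 0 0; 0 0 0 0; 0 0 0 0; -0.02 0 0.05 0; -0.01 0 0.06 0; 0 0 0.03 0; 0 0 0 0; 0 0 0 0; 0 0 0 0"}}

```text
time: 18.18
tool_pos: [0.4782, -0.2334, 0.2437]
tcp_rot: [0.095, -3.137, -0.003]
wrist_force: [0.7, 0.8, 0.2]
width: -0.0
grip_force: 0.0
```

```bash
python3 - <<'E'
from h import *
for n in ('scene','top'):
    s,_,P=cam(n); print(n); blobs(P,s,.036,.05);blobs(P,s,.095,.12)
E
```

```text
scene
0.036 501 c [507. 169.] [113.  57.] 3.1 z 0.043 bgr [178. 227. 234.]
0.036 543 c [514.  69.] [112.  56.] 3.9 z 0.043 bgr [158. 214. 230.]
0.036 582 c [520. -29.] [115.  56.] 3.1 z 0.043 bgr [181. 228. 232.]
0.036 624 c [ 528. -137.] [113.  56.] 2.8 z 0.043 bgr [132. 180. 199.]
0.036 2041 c [659. -21.] [ 58. 339.] 3.5 z 0.043 bgr [168. 219. 229.]
0.036 664 c [ 534. -234.] [112.  56.] 2.1 z 0.044 bgr [117. 157. 175.]
top
0.036 1543 c [658. -22.] [ 58. 336.] 3.7 z 0.044 bgr [149. 200. 210.]
0.036 121 c [ 563. -214.] [34. 70.] 61.7 z 0.044 bgr [ 93. 123. 142.]
0.036 532 c [ 526. -137.] [111.  54.] 3.6 z 0.044 bgr [125. 169. 184.]
0.036 523 c [519. -28.] [110.  54.] 3.7 z 0.044 bgr [170. 219. 216.]
0.036 520 c [512.  69.] [111.  54.] 3.4 z 0.044 bgr [152. 205. 214.]
0.036 531 c [506. 168.] [110.  55.] 3.2 z 0.043 bgr [165. 216. 214.]
0.036 70 c [ 492. -247.] [30. 31.] 4.6 z 0.044 bgr [155. 201. 208.]
```

All five lie flat. Now I'll pick the brick at (526,-137) for the second course at wall y = -57.

>>> {"fn": "carry_out", "kwargs": {"series": "0.016 0.0322 0 0; 0.016 0.0322 0 0; 0.016 0.0322 0 0; 0 0 -0.05 0; 0 0 -0.05 0; 0 0 -0.05 0; 0 0 -0.02 0; 0 0 0 0", "jaw": 1}}

```text
time: 19.27
tool_pos: [0.5248, -0.1366, 0.0728]
tcp_rot: [0.095, -3.134, -0.003]
wrist_force: [-0.6, -0.7, 0.1]
width: 0.999
grip_force: 0.0
```

```bash
python3 - <<'E'
from h import *
im,_,P=cam('wrist'); blobs(P,im,.034,.055); cv2.imwrite('pics/w1.png',im); print(bot.read_state()['tool_pos'],bot.read_state()['q'])
E
```

```text
0.034 19631 c [ 531. -234.] [109.  55.] 3.2 z 0.045 bgr [172. 226. 232.]
0.034 20882 c [ 526. -138.] [111.  54.] 3.6 z 0.045 bgr [ 96. 135. 161.]
0.034 21061 c [519. -29.] [110.  55.] 3.8 z 0.045 bgr [116. 158. 176.]
0.034 368 c [555.  44.] [29.  3.] 4.9 z 0.037 bgr [51. 70. 83.]
[ 0.52643228 -0.13712141  0.07472084] [-3.00622332e-01  1.89446476e-01  2.03680524e+00  4.70990688e-05
  9.18349680e-01 -1.93186057e+00]
```

View pics/w1.png

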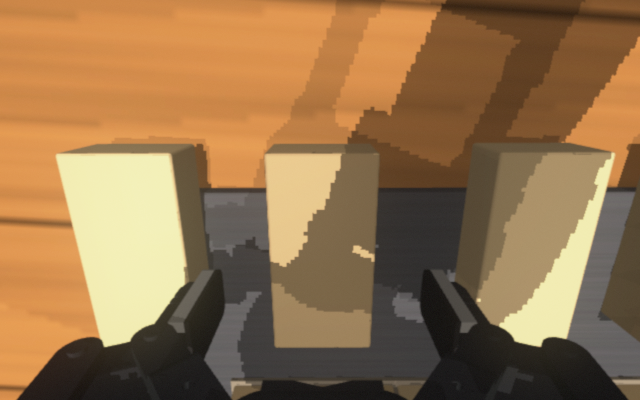

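The centre brick at px (320,250) lies between the open jaws, and its neighbours are clear of the fingers. I'll lower and grip.

>>> {"fn": "carry_out", "kwargs": {"series": "0 0 -0.025 0; 0 0 -0.0195 0; 0 0 0 0; 0 0 0 0"}}

```text
time: 19.82
tool_pos: [0.5287, -0.1379, 0.0331]
tcp_rot: [-0.095, 3.138, -0.001]
wrist_force: [-0.1, -0.0, 0.5]
width: 1.0
grip_force: 0.0
```

>>> {"fn": "carry_out", "kwargs": {"series": "0 0 0 0; 0 0 0 0; 0 0 0 0; 0 0 0 0; 0 0 0 0; 0 0 0.03 0; 0 0 0.04 0; 0 0 0.04 0; 0 0 0 0; 0 0 0 0", "jaw": -1, "grip_force": 60}}

```text
time: 21.08
tool_pos: [0.5263, -0.1371, 0.1402]
tcp_rot: [0.095, -3.138, -0.001]
wrist_force: [-0.1, 0.2, -2.6]
width: 0.618
grip_force: 64.5
```

>>> {"fn": "carry_out", "kwargs": {"series": "0.015 0.0065 0 -10; 0.015 0.0065 0 -10; 0.015 0.0065 0 -10; 0.015 0.0065 0 -10; 0.015 0.0065 0 -10; 0.015 0.0065 0 -10; 0.015 0.0065 0 -10; 0.015 0.0065 0 -10; 0.015 0.0065 0 -10; 0 0 0 0; 0 0 0 0; 0 0 -0.03 0; 0 0 -0.03 0; 0 0 0 0; 0 0 0 0"}}

```text
time: 22.95
tool_pos: [0.6624, -0.0792, 0.0822]
tcp_rot: [2.152, 2.288, 0.0]
wrist_force: [1.1, -0.5, -1.9]
width: 0.617
grip_force: 64.2
```

```bash
python3 - <<'E'
from h import *
print(bot.read_state()['tool_pos'],bot.read_state()['tcp_rot'])
for n in ('wrist','scene','top'):
    im,_,P=cam(n); print(n); blobs(P,im,.065,.12,40);blobs(P,im,.037,.05)
    if n=='scene': cv2.imwrite('pics/s3.png',im[80:360,150:510])
E
```

```text
[ 0.66242609 -0.07923283  0.08215388] [2.15240652e+00 2.28784258e+00 3.58952958e-04]
wrist
0.065 36683 c [662. -73.] [ 81. 100.] 3.7 z 0.094 bgr [104. 142. 163.]
0.065 56 c [609. -72.] [7. 2.] 12.0 z 0.119 bgr [44. 44. 46.]
0.065 63 c [713. -65.] [8. 2.] 0.1 z 0.119 bgr [35. 51. 73.]
0.065 228 c [617. -76.] [9. 2.] 1.2 z 0.118 bgr [35. 35. 36.]
0.065 223 c [706. -71.] [9. 2.] 9.8 z 0.118 bgr [29. 35. 47.]
0.037 17551 c [656.   5.] [54. 64.] 3.4 z 0.045 bgr [153. 191. 209.]
0.037 17322 c [536. -27.] [79. 54.] 3.4 z 0.045 bgr [113. 155. 182.]
scene
0.065 74 c [666. -32.] [46. 18.] 3.6 z 0.093 bgr [119. 165. 191.]
0.065 530 c [ 664. -107.] [60. 78.] 85.7 z 0.093 bgr [ 84. 115. 132.]
0.037 410 c [511. 168.] [107.  57.] 4.0 z 0.043 bgr [178. 227. 233.]
0.037 177 c [540.  70.] [61. 56.] 4.4 z 0.043 bgr [149. 201. 218.]
0.037 179 c [492. -31.] [58. 54.] 1.9 z 0.043 bgr [ 65.  91. 105.]
0.037 1368 c [660. -22.] [ 57. 339.] 3.6 z 0.043 bgr [148. 197. 211.]
0.037 658 c [ 533. -234.] [114.  54.] 3.1 z 0.044 bgr [187. 232. 235.]
top
0.037 76 c [ 666. -179.] [54. 21.] 3.0 z 0.044 bgr [145. 195. 210.]
0.037 587 c [652.  79.] [ 56. 132.] 3.6 z 0.044 bgr [146. 196. 210.]
0.037 524 c [ 532. -234.] [111.  55.] 3.6 z 0.044 bgr [166. 216. 214.]
0.037 510 c [512.  69.] [110.  54.] 3.7 z 0.044 bgr [150. 201. 211.]
0.037 522 c [507. 168.] [111.  54.] 3.0 z 0.044 bgr [167. 217. 215.]
```

>>> {"fn": "carry_out", "kwargs": {"series": "-0.001 0 -0.01 0; 0 0 -0.005 0; 0 0 -0.002 0; 0 0 0 0; 0 0 0 0"}}

```text
time: 23.72
tool_pos: [0.6613, -0.0789, 0.0649]
tcp_rot: [-2.153, -2.287, 0.0]
wrist_force: [-3.1, 0.3, 3.2]
width: 0.616
grip_force: 65.0
```

>>> {"fn": "carry_out", "kwargs": {"series": "0 0 0 0; 0 0 0 0; 0 0 0 0; 0 0 0.02 0; 0 0 0.04 0; 0 0 0.04 0; 0 0 0 0", "jaw": 1}}

```text
time: 24.6
tool_pos: [0.6652, -0.0796, 0.1715]
tcp_rot: [2.147, 2.281, 0.01]
wrist_force: [-0.3, -0.5, 0.8]
width: 1.003
grip_force: 0.0
```

```bash
python3 - <<'E'
from h import *
print(bot.read_state()['tool_pos'],bot.read_state()['tcp_rot'])
for n in ('wrist','top'):
    im,_,P=cam(n); print(n); blobs(P,im,.065,.085);blobs(P,im,.037,.05)
E
```

```text
[ 0.66518227 -0.07955425  0.1715434 ] [2.14706161 2.28079127 0.00976907]
wrist
0.065 11848 c [661. -79.] [ 54. 111.] 3.6 z 0.077 bgr [131. 178. 200.]
0.037 1914 c [514.  44.] [111.   6.] 4.1 z 0.045 bgr [122. 165. 184.]
0.037 9595 c [655.  16.] [54. 79.] 3.6 z 0.045 bgr [160. 201. 215.]
0.037 11935 c [519. -29.] [111.  54.] 3.5 z 0.045 bgr [110. 151. 178.]
0.037 2343 c [ 666. -171.] [54. 39.] 3.8 z 0.045 bgr [182. 239. 251.]
0.037 910 c [ 500. -220.] [48. 23.] 3.9 z 0.045 bgr [157. 201. 212.]
0.037 855 c [ 577. -231.] [21. 55.] 3.6 z 0.045 bgr [174. 220. 228.]
top
0.037 560 c [651.  83.] [ 57. 124.] 2.2 z 0.044 bgr [146. 196. 210.]
0.037 528 c [ 532. -233.] [110.  55.] 3.5 z 0.044 bgr [166. 216. 214.]
0.037 500 c [512.  69.] [110.  54.] 3.1 z 0.044 bgr [151. 203. 213.]
0.037 526 c [505. 169.] [110.  54.] 3.6 z 0.044 bgr [166. 217. 215.]
```

>>> {"fn": "carry_out", "kwargs": {"series": "-0.0158 0.0056 0 10; -0.0158 0.0056 0 10; -0.0158 0.0056 0 10; -0.0158 0.0056 0 10; -0.0158 0.0056 0 10; -0.0158 0.0056 0 10; -0.0158 0.0056 0 10; -0.0158 0.0056 0 10; -0.0158 0.0056 0 10; 0 0 0 0; 0 0 0 0; 0 0 -0.05 0; 0 0 -0.04 0; 0 0 0 0; 0 0 0 0"}}

```text
time: 26.58
tool_pos: [0.5204, -0.0288, 0.0755]
tcp_rot: [-0.093, 3.139, -0.0]
wrist_force: [-0.3, 0.4, 0.1]
width: 0.998
grip_force: 0.0
```

```bash
python3 - <<'E'
from h import *
im,_,P=cam('wrist'); blobs(P,im,.034,.055,3000); print(bot.read_state()['tool_pos'],bot.read_state()['tcp_rot'])
E
```

```text
0.034 20256 c [512.  68.] [110.  55.] 3.4 z 0.045 bgr [130. 179. 199.]
0.034 20571 c [519. -29.] [111.  54.] 3.6 z 0.045 bgr [ 95. 130. 152.]
[ 0.52109143 -0.02885824  0.07630451] [-9.35180327e-02  3.13711060e+00 -7.02641527e-04]
```

>>> {"fn": "carry_out", "kwargs": {"series": "-0.0015 0 -0.025 0; 0 0 -0.0195 0; 0 0 0 0; 0 0 0 0"}}

```text
time: 27.12
tool_pos: [0.5194, -0.0287, 0.0318]
tcp_rot: [-0.095, 3.137, -0.001]
wrist_force: [-1.1, -0.2, 0.3]
width: 1.001
grip_force: 0.0
```

>>> {"fn": "carry_out", "kwargs": {"series": "0 0 0 0; 0 0 0 0; 0 0 0 0; 0 0 0 0; 0 0 0 0; 0 0 0.03 0; 0 0 0.04 0; 0 0 0.03 0; 0 0 0 0; 0 0 0 0", "jaw": -1, "grip_force": 60}}

```text
time: 28.38
tool_pos: [0.5164, -0.0285, 0.1285]
tcp_rot: [0.095, -3.138, -0.0]
wrist_force: [-0.4, 0.3, -2.0]
width: 0.62
grip_force: 64.3
```

>>> {"fn": "carry_out", "kwargs": {"series": "0.0151 0.0071 0 -10; 0.0151 0.0071 0 -10; 0.0151 0.0071 0 -10; 0.0151 0.0071 0 -10; 0.0151 0.0071 0 -10; 0.0151 0.0071 0 -10; 0.0151 0.0071 0 -10; 0.0151 0.0071 0 -10; 0.0151 0.0071 0 -10; 0 0 0 0; 0 0 0 0; 0 0 -0.03 0; 0 0 -0.015 0; 0 0 0 0; 0 0 0 0"}}

```text
time: 30.25
tool_pos: [0.6539, 0.0352, 0.0856]
tcp_rot: [2.153, 2.287, 0.001]
wrist_force: [-0.3, -0.2, -2.1]
width: 0.614
grip_force: 70.7
```

```bash
cat >> h.py <<'E'
def held(lo,hi):
    s=bot.read_state(); print(np.round(s['tool_pos'],4),np.round(s['tcp_rot'],3),s['width'],s['grip_force'])
    for n in ('wrist','scene'):
        im,_,P=cam(n); t=P[...,:2].copy(); m=(P[...,2]>lo)&(P[...,2]<hi)&(im[...,2]>im[...,0]*1.2)&(np.hypot(P[...,0]-s['tool_pos'][0],P[...,1]-s['tool_pos'][1])<.08)
        q=P[m]; a=np.radians(3.55); c=q[:,:2]@np.array([[np.cos(a),-np.sin(a)],[np.sin(a),np.cos(a)]])
        o=np.array([.6575,-.022])@np.array([[np.cos(a),-np.sin(a)],[np.sin(a),np.cos(a)]])
        c=c-o; print(n,m.sum(),'hearth-wall x range',np.round(np.percentile(c[:,0],[1,99]),4),'y range',np.round(np.percentile(c[:,1],[.5,99.5]),4),'z',np.round(np.median(q[:,2]),4))
E
python3 -c "
from h import *
held(.084,.115)"
```

```text
[0.6539 0.0352 0.0856] [2.153e+00 2.287e+00 1.000e-03] 0.6144188965056403 70.70000410079956
wrist 32363 hearth-wall x range [-0.0276  0.0357] y range [0.0185 0.1105] z 0.0994
scene 461 hearth-wall x range [-0.0268  0.0397] y range [-0.0005  0.1087] z 0.0979
```

>>> {"fn": "carry_out", "kwargs": {"series": "0 0.001 -0.012 0; 0 0 -0.007 0; 0 0 -0.003 0; 0 0 0 0; 0 0 0 0"}}

```text
time: 30.98
tool_pos: [0.6535, 0.0364, 0.0634]
tcp_rot: [-2.153, -2.287, 0.0]
wrist_force: [-3.3, 0.3, 4.6]
width: 0.619
grip_force: 71.2
```

>>> {"fn": "carry_out", "kwargs": {"series": "0 0 0 0; 0 0 0 0; 0 0 0 0; 0 0 0.02 0; 0 0 0.04 0; 0 0 0.04 0; 0 0 0 0", "jaw": 1}}

```text
time: 31.85
tool_pos: [0.6574, 0.0364, 0.1699]
tcp_rot: [2.148, 2.282, 0.012]
wrist_force: [-0.6, 0.3, -0.0]
width: 1.004
grip_force: 0.0
```

```bash
python3 - <<'E'
from h import *
print(bot.read_state()['tool_pos'],bot.read_state()['tcp_rot'])
for n in ('wrist','top'):
    im,_,P=cam(n); print(n); blobs(P,im,.065,.085);blobs(P,im,.025,.035)
E
```

```text
[0.65743205 0.03641698 0.16992637] [2.14793894 2.28172805 0.01208991]
wrist
0.065 18690 c [657. -14.] [ 54. 208.] 3.9 z 0.077 bgr [143. 192. 209.]
0.025 466 c [511. 142.] [112.  24.] 16.5 z 0.03 bgr [ 69.  98. 110.]
0.025 378 c [543.  87.] [42. 89.] 56.3 z 0.029 bgr [57. 78. 93.]
top
0.065 514 c [662. -81.] [ 56. 104.] 3.2 z 0.076 bgr [143. 194. 210.]
0.025 228 c [623. 346.] [54. 55.] 73.5 z 0.031 bgr [ 68. 147.  61.]
0.025 229 c [ 490. -372.] [54. 55.] 86.0 z 0.031 bgr [159. 209. 209.]
0.025 232 c [480. 352.] [54. 53.] 8.3 z 0.031 bgr [157. 209. 210.]
0.025 239 c [ 385. -417.] [53. 55.] 52.6 z 0.032 bgr [173.  93.  52.]
```

The half brick on the left was knocked and is now at (480,352). I'll go there next.

>>> {"fn": "carry_out", "kwargs": {"series": "-0.0217 0.0394 0 0.6; -0.0217 0.0394 0 0.6; -0.0217 0.0394 0 0.6; -0.0217 0.0394 0 0.6; -0.0217 0.0394 0 0.6; -0.0217 0.0394 0 0.6; -0.0217 0.0394 0 0.6; -0.0217 0.0394 0 0.6; 0 0 0 0; 0 0 0 0; 0 0 -0.05 0; 0 0 -0.045 0; 0 0 0 0; 0 0 0 0"}}

```text
time: 33.7
tool_pos: [0.4811, 0.3512, 0.0691]
tcp_rot: [2.057, 2.374, 0.002]
wrist_force: [0.2, 0.1, 0.4]
width: 1.005
grip_force: 0.0
```

```bash
python3 - <<'E'
from h import *
im,_,P=cam('wrist'); blobs(P,im,.024,.04,3000); print(bot.read_state()['tool_pos'],bot.read_state()['tcp_rot'])
for n in ('top','scene'):
    im,_,P=cam(n); print(n); blobs(P,im,.065,.085);blobs(P,im,.025,.035)
E
```

```text
0.024 3451 c [380. 429.] [63. 20.] 45.1 z 0.034 bgr [141. 157. 163.]
0.024 9575 c [479. 352.] [54. 53.] 8.7 z 0.033 bgr [ 99. 136. 159.]
0.024 9159 c [622. 346.] [53. 57.] 74.0 z 0.033 bgr [ 59. 153.  51.]
[0.48181581 0.35190446 0.0701105 ] [2.0562215  2.37390406 0.00500788]
top
0.065 1091 c [657. -22.] [ 57. 223.] 3.4 z 0.076 bgr [152. 203. 211.]
0.025 222 c [623. 346.] [53. 55.] 73.8 z 0.031 bgr [ 56. 122.  52.]
0.025 221 c [ 490. -373.] [54. 54.] 82.9 z 0.032 bgr [161. 211. 211.]
0.025 116 c [482. 342.] [54. 33.] 7.6 z 0.031 bgr [ 68.  91. 105.]
0.025 233 c [ 386. -417.] [54. 56.] 53.4 z 0.032 bgr [174.  94.  52.]
scene
0.065 1439 c [659. -21.] [ 58. 225.] 4.0 z 0.075 bgr [168. 218. 228.]
0.025 195 c [481. 352.] [57. 56.] 6.7 z 0.031 bgr [ 73. 103. 121.]
0.025 230 c [624. 346.] [54. 59.] 73.2 z 0.031 bgr [ 53. 132.  51.]
0.025 75 c [525.  48.] [118.  47.] 28.5 z 0.031 bgr [ 67.  95. 111.]
0.025 285 c [ 388. -417.] [55. 57.] 53.5 z 0.032 bgr [193.  94.  53.]
0.025 306 c [ 492. -374.] [53. 58.] 83.1 z 0.032 bgr [180. 227. 230.]
```

>>> {"fn": "carry_out", "kwargs": {"series": "-0.0015 0 -0.03 0; 0 0 -0.019 0; 0 0 0 0; 0 0 0 0"}}

```text
time: 34.35
tool_pos: [0.479, 0.352, 0.0197]
tcp_rot: [2.055, 2.376, 0.002]
wrist_force: [-0.6, 0.1, -0.0]
width: 1.005
grip_force: 0.0
```

>>> {"fn": "carry_out", "kwargs": {"series": "0 0 0 0; 0 0 0 0; 0 0 0 0; 0 0 0 0; 0 0 0 0; 0 0 0.03 0; 0 0 0.05 0; 0 0 0.05 0; 0 0 0 0; 0 0 0 0", "jaw": -1, "grip_force": 50}}

```text
time: 35.6
tool_pos: [0.4777, 0.351, 0.1481]
tcp_rot: [-2.055, -2.375, 0.002]
wrist_force: [-1.0, -0.4, -1.4]
width: 0.622
grip_force: 53.7
```

>>> {"fn": "carry_out", "kwargs": {"series": "0.0242 -0.0328 0 -0.7; 0.0242 -0.0328 0 -0.7; 0.0242 -0.0328 0 -0.7; 0.0242 -0.0328 0 -0.7; 0.0242 -0.0328 0 -0.7; 0.0242 -0.0328 0 -0.7; 0.0242 -0.0328 0 -0.7; 0 0 0 0; 0 0 0 0; 0 0 -0.04 0; 0 0 -0.023 0; 0 0 0 0; 0 0 0 0"}}

```text
time: 37.22
tool_pos: [0.6478, 0.1228, 0.0865]
tcp_rot: [2.154, 2.287, 0.001]
wrist_force: [1.4, -0.1, -0.5]
width: 0.622
grip_force: 53.5
```

```bash
python3 -c "
from h import *
held(.084,.115)"
```

```text
[0.6478 0.1228 0.0865] [2.154e+00 2.287e+00 1.000e-03] 0.6218083557188009 53.545939922332764
wrist 19494 hearth-wall x range [-0.0371  0.0367] y range [0.1196 0.1723] z 0.0995
scene 256 hearth-wall x range [-0.0307  0.0354] y range [0.1172 0.1637] z 0.0977
```

>>> {"fn": "carry_out", "kwargs": {"series": "0.0005 -0.002 -0.012 0; 0 0 -0.007 0; 0 0 -0.003 0; 0 0 0 0; 0 0 0 0"}}

```text
time: 37.95
tool_pos: [0.6483, 0.1198, 0.0641]
tcp_rot: [-2.155, -2.285, 0.0]
wrist_force: [-1.3, -0.6, 3.3]
width: 0.62
grip_force: 54.0
```

>>> {"fn": "carry_out", "kwargs": {"series": "0 0 0 0; 0 0 0 0; 0 0 0 0; 0 0 0.02 0; 0 0 0.04 0; 0 0 0.04 0; 0 0 0 0", "jaw": 1}}

```text
time: 38.83
tool_pos: [0.6522, 0.1205, 0.171]
tcp_rot: [2.151, 2.281, 0.014]
wrist_force: [-0.4, -0.5, 0.7]
width: 1.001
grip_force: 0.0
```

```bash
python3 - <<'E'
from h import *
print(bot.read_state()['tool_pos'],bot.read_state()['tcp_rot'])
for n in ('wrist','scene'):
    im,_,P=cam(n); print(n); blobs(P,im,.065,.085);blobs(P,im,.025,.035)
E
```

```text
[0.65215704 0.12054003 0.17097154] [2.15061844 2.28065403 0.01354021]
wrist
0.065 15363 c [652.  56.] [ 55. 182.] 3.7 z 0.077 bgr [143. 188. 202.]
0.025 296 c [561. 172.] [ 1. 53.] 3.5 z 0.03 bgr [ 64.  88. 103.]
0.025 185 c [647. 145.] [53.  1.] 3.5 z 0.03 bgr [ 62.  85. 102.]
0.025 747 c [521.  91.] [ 48. 121.] 68.4 z 0.03 bgr [59. 82. 99.]
scene
0.065 1740 c [657.   7.] [ 57. 283.] 4.0 z 0.075 bgr [152. 198. 209.]
0.025 80 c [520. 147.] [118.  47.] 28.5 z 0.029 bgr [ 62.  87. 101.]
0.025 235 c [623. 346.] [53. 59.] 74.2 z 0.031 bgr [ 68. 166.  66.]
0.025 287 c [ 387. -416.] [54. 59.] 51.2 z 0.032 bgr [199.  97.  54.]
0.025 310 c [ 492. -374.] [53. 58.] 83.1 z 0.032 bgr [185. 230. 233.]
0.025 64 c [687. -34.] [  5. 129.] 2.6 z 0.03 bgr [61. 84. 98.]
0.025 61 c [ 686. -157.] [97. 44.] 63.8 z 0.031 bgr [ 70.  97. 112.]
```

>>> {"fn": "carry_out", "kwargs": {"series": "-0.0144 -0.0448 0 -0.95; -0.0144 -0.0448 0 -0.95; -0.0144 -0.0448 0 -0.95; -0.0144 -0.0448 0 -0.95; -0.0144 -0.0448 0 -0.95; -0.0144 -0.0448 0 -0.95; -0.0144 -0.0448 0 -0.95; -0.0144 -0.0448 0 -0.95; -0.0144 -0.0448 0 -0.95; -0.0144 -0.0448 0 -0.95; -0.0144 -0.0448 0 -0.95; 0 0 0 0; 0 0 0 0; 0 0 -0.05 0; 0 0 -0.045 0; 0 0 0 0; 0 0 0 0"}}

```text
time: 41.05
tool_pos: [0.491, -0.3724, 0.0701]
tcp_rot: [2.352, 2.081, 0.0]
wrist_force: [-0.5, 0.1, 0.5]
width: 1.002
grip_force: 0.0
```

```bash
python3 - <<'E'
from h import *
im,_,P=cam('wrist'); blobs(P,im,.024,.04,3000); print(bot.read_state()['tool_pos'],bot.read_state()['tcp_rot'])
E
```

```text
0.024 9406 c [ 490. -374.] [54. 54.] 84.0 z 0.033 bgr [110. 151. 174.]
[ 0.49163636 -0.37322738  0.07119453] [2.35099218e+00 2.07892515e+00 9.27165391e-04]
```

>>> {"fn": "carry_out", "kwargs": {"series": "-0.001 -0.0005 -0.03 0.7; 0 0 -0.02 0; 0 0 0 0; 0 0 0 0"}}

```text
time: 41.6
tool_pos: [0.4896, -0.3739, 0.02]
tcp_rot: [2.341, 2.093, 0.0]
wrist_force: [-0.0, -0.5, 0.2]
width: 1.0
grip_force: 0.0
```

>>> {"fn": "carry_out", "kwargs": {"series": "0 0 0 0; 0 0 0 0; 0 0 0 0; 0 0 0 0; 0 0 0 0; 0 0 0.03 0; 0 0 0.05 0; 0 0 0.05 0; 0 0 0 0; 0 0 0 0", "jaw": -1, "grip_force": 50}}

```text
time: 42.85
tool_pos: [0.4883, -0.3728, 0.1481]
tcp_rot: [-2.341, -2.093, 0.0]
wrist_force: [-1.2, 0.7, -1.7]
width: 0.62
grip_force: 53.7
```

>>> {"fn": "carry_out", "kwargs": {"series": "0.0252 0.0297 0 1.4; 0.0252 0.0297 0 1.4; 0.0252 0.0297 0 1.4; 0.0252 0.0297 0 1.4; 0.0252 0.0297 0 1.4; 0.0252 0.0297 0 1.4; 0.0252 0.0297 0 1.4; 0 0 0 0; 0 0 0 0; 0 0 -0.04 0; 0 0 -0.023 0; 0 0 0 0; 0 0 0 0"}}

```text
time: 44.48
tool_pos: [0.6653, -0.1664, 0.0865]
tcp_rot: [2.155, 2.285, 0.0]
wrist_force: [1.0, -0.1, -0.9]
width: 0.622
grip_force: 53.6
```

```bash
python3 -c "
from h import *
held(.084,.115)"
```

```text
[ 0.6653 -0.1664  0.0865] [2.155 2.285 0.   ] 0.6224667261277954 53.62315356731415
wrist 19583 hearth-wall x range [-0.0386  0.0362] y range [-0.1697 -0.1175] z 0.0994
scene 206 hearth-wall x range [-0.0274  0.039 ] y range [-0.1712 -0.1328] z 0.0981
```

>>> {"fn": "carry_out", "kwargs": {"series": "0.0005 0 -0.012 0; 0 0 -0.007 0; 0 0 -0.003 0; 0 0 0 0; 0 0 0 0"}}

```text
time: 45.2
tool_pos: [0.6658, -0.1653, 0.0642]
tcp_rot: [-2.154, -2.287, 0.0]
wrist_force: [-2.0, -0.5, 3.6]
width: 0.62
grip_force: 54.0
```

>>> {"fn": "carry_out", "kwargs": {"series": "0 0 0 0; 0 0 0 0; 0 0 0 0; 0 0 0.02 0; 0 0 0.04 0; 0 0 0.05 0; 0 0 0 0", "jaw": 1}}

```text
time: 46.08
tool_pos: [0.6702, -0.1667, 0.1825]
tcp_rot: [2.146, 2.278, 0.01]
wrist_force: [0.1, 0.2, 0.0]
width: 0.999
grip_force: 0.0
```

```bash
python3 - <<'E'
from h import *
print(bot.read_state()['tool_pos'],bot.read_state()['tcp_rot'])
for n in ('wrist','scene','top'):
    im,_,P=cam(n); print(n); blobs(P,im,.065,.085);blobs(P,im,.037,.05)
E
```

```text
[ 0.67017512 -0.16666866  0.18248653] [2.14626456 2.27803481 0.00950353]
wrist
0.065 13237 c [661. -85.] [54. 97.] 3.5 z 0.077 bgr [143. 192. 214.]
0.065 5405 c [ 665. -165.] [54. 53.] 3.5 z 0.077 bgr [122. 162. 183.]
0.037 7313 c [ 532. -234.] [111.  55.] 3.6 z 0.045 bgr [194. 238. 242.]
scene
0.065 1991 c [659. -22.] [ 58. 340.] 3.6 z 0.075 bgr [145. 189. 201.]
0.037 499 c [507. 169.] [113.  58.] 4.5 z 0.044 bgr [179. 228. 234.]
0.037 529 c [514.  69.] [112.  57.] 3.4 z 0.043 bgr [160. 216. 232.]
0.037 661 c [ 533. -233.] [112.  56.] 3.6 z 0.044 bgr [187. 232. 234.]
0.037 225 c [685. -22.] [ 24. 334.] 0.1 z 0.043 bgr [ 63.  89. 104.]
top
0.065 853 c [656.  -0.] [ 56. 180.] 3.8 z 0.076 bgr [145. 192. 199.]
0.065 265 c [648. 120.] [56. 53.] 3.0 z 0.076 bgr [161. 212. 212.]
0.037 163 c [ 528. -257.] [ 28. 109.] 79.9 z 0.044 bgr [169. 218. 215.]
0.037 525 c [513.  69.] [111.  54.] 3.4 z 0.044 bgr [155. 209. 217.]
0.037 516 c [506. 169.] [110.  55.] 3.2 z 0.044 bgr [169. 219. 217.]
```

Course two spans the full length. Now for the third course.

>>> {"fn": "carry_out", "kwargs": {"series": "-0.0149 -0.0076 0 10; -0.0149 -0.0076 0 10; -0.0149 -0.0076 0 10; -0.0149 -0.0076 0 10; -0.0149 -0.0076 0 10; -0.0149 -0.0076 0 10; -0.0149 -0.0076 0 10; -0.0149 -0.0076 0 10; -0.0149 -0.0076 0 10; 0 0 0 0; 0 0 0 0; 0 0 -0.05 0; 0 0 -0.05 0; 0 0 0 0; 0 0 0 0"}}

```text
time: 48.1
tool_pos: [0.533, -0.234, 0.0752]
tcp_rot: [-0.093, 3.139, -0.001]
wrist_force: [0.4, -0.7, 0.5]
width: 0.995
grip_force: 0.0
```

```bash
python3 - <<'E'
from h import *
im,_,P=cam('wrist'); blobs(P,im,.034,.055,3000); print(bot.read_state()['tool_pos'],bot.read_state()['tcp_rot'])
E
```

```text
0.034 20625 c [ 532. -234.] [111.  54.] 3.6 z 0.045 bgr [136. 182. 204.]
[ 0.53374551 -0.23449396  0.07622609] [-9.29348629e-02  3.13701084e+00 -2.61949970e-03]
```

>>> {"fn": "carry_out", "kwargs": {"series": "-0.0015 0 -0.025 0; 0 0 -0.0195 0; 0 0 0 0; 0 0 0 0"}}

```text
time: 48.65
tool_pos: [0.531, -0.2342, 0.0304]
tcp_rot: [-0.093, 3.139, -0.001]
wrist_force: [0.7, 0.2, 0.3]
width: 1.001
grip_force: 0.0
```

>>> {"fn": "carry_out", "kwargs": {"series": "0 0 0 0; 0 0 0 0; 0 0 0 0; 0 0 0 0; 0 0 0 0; 0 0 0.03 0; 0 0 0.05 0; 0 0 0.05 0; 0 0 0 0; 0 0 0 0", "jaw": -1, "grip_force": 60}}

```text
time: 49.9
tool_pos: [0.5292, -0.2333, 0.1581]
tcp_rot: [0.093, -3.138, -0.002]
wrist_force: [-0.4, 1.4, -2.0]
width: 0.62
grip_force: 64.7
```

>>> {"fn": "carry_out", "kwargs": {"series": "0.0148 0.0109 0 -10; 0.0148 0.0109 0 -10; 0.0148 0.0109 0 -10; 0.0148 0.0109 0 -10; 0.0148 0.0109 0 -10; 0.0148 0.0109 0 -10; 0.0148 0.0109 0 -10; 0.0148 0.0109 0 -10; 0.0148 0.0109 0 -10; 0 0 0 0; 0 0 0 0; 0 0 -0.025 0; 0 0 -0.017 0; 0 0 0 0; 0 0 0 0"}}

```text
time: 51.78
tool_pos: [0.6635, -0.136, 0.1178]
tcp_rot: [2.154, 2.287, 0.0]
wrist_force: [0.9, 0.1, -2.1]
width: 0.618
grip_force: 64.6
```

```bash
python3 -c "
from h import *
held(.116,.15)"
```

```text
[ 0.6635 -0.136   0.1178] [2.154 2.287 0.   ] 0.6182328231030003 64.61556673049927
wrist 33002 hearth-wall x range [-0.035  0.035] y range [-0.1523 -0.0615] z 0.1324
scene 559 hearth-wall x range [-0.027   0.0303] y range [-0.1715 -0.0623] z 0.131
```

>>> {"fn": "carry_out", "kwargs": {"series": "0.0005 0.0015 -0.012 0; 0 0 -0.007 0; 0 0 -0.0035 0; 0 0 0 0; 0 0 0 0"}}

```text
time: 52.5
tool_pos: [0.664, -0.1343, 0.0948]
tcp_rot: [2.154, 2.287, -0.0]
wrist_force: [-0.2, 0.0, -1.9]
width: 0.618
grip_force: 64.6
```

>>> {"fn": "carry_out", "kwargs": {"series": "0 0 0 0; 0 0 0 0; 0 0 0 0; 0 0 0.02 0; 0 0 0.04 0; 0 0 0.04 0; 0 0 0 0", "jaw": 1}}

```text
time: 53.38
tool_pos: [0.6675, -0.1351, 0.2023]
tcp_rot: [2.148, 2.279, 0.009]
wrist_force: [0.7, -1.1, -0.0]
width: 0.997
grip_force: 0.0
```

```bash
python3 - <<'E'
from h import *
print(bot.read_state()['tool_pos'],bot.read_state()['tcp_rot'])
for n in ('wrist','scene'):
    im,_,P=cam(n); print(n); blobs(P,im,.098,.116);blobs(P,im,.037,.05)
E
```

```text
[ 0.66751745 -0.1350922   0.20231568] [2.14762674 2.2794294  0.00875965]
wrist
0.098 11805 c [ 664. -137.] [ 54. 110.] 3.8 z 0.109 bgr [156. 201. 217.]
scene
0.098 701 c [ 666. -136.] [ 56. 112.] 3.1 z 0.107 bgr [126. 167. 180.]
0.037 505 c [507. 168.] [112.  58.] 3.3 z 0.043 bgr [179. 228. 234.]
0.037 534 c [514.  68.] [114.  57.] 3.0 z 0.044 bgr [161. 216. 233.]
0.037 146 c [682.  35.] [  6. 222.] 3.6 z 0.043 bgr [ 65.  90. 105.]
0.037 87 c [ 692. -136.] [109.  18.] 85.6 z 0.043 bgr [59. 83. 98.]
```

>>> {"fn": "carry_out", "kwargs": {"series": "-0.0168 0.0226 0 10; -0.0168 0.0226 0 10; -0.0168 0.0226 0 10; -0.0168 0.0226 0 10; -0.0168 0.0226 0 10; -0.0168 0.0226 0 10; -0.0168 0.0226 0 10; -0.0168 0.0226 0 10; -0.0168 0.0226 0 10; 0 0 0 0; 0 0 0 0; 0 0 -0.04 0; 0 0 -0.04 0; 0 0 -0.04 0; 0 0 0 0; 0 0 0 0"}}

```text
time: 55.48
tool_pos: [0.514, 0.0687, 0.076]
tcp_rot: [-0.091, 3.139, -0.0]
wrist_force: [0.7, 0.3, 0.8]
width: 0.999
grip_force: 0.0
```

```bash
python3 - <<'E'
from h import *
im,_,P=cam('wrist'); blobs(P,im,.034,.055,3000); print(bot.read_state()['tool_pos'],bot.read_state()['tcp_rot'])
E
```

```text
0.034 20406 c [506. 168.] [110.  56.] 3.7 z 0.045 bgr [166. 220. 230.]
0.034 20545 c [512.  68.] [111.  54.] 3.5 z 0.045 bgr [ 76. 107. 128.]
[0.51458974 0.06889547 0.07675483] [-9.17753236e-02  3.13728715e+00  1.22689251e-04]
```

>>> {"fn": "carry_out", "kwargs": {"series": "-0.002 0 -0.025 0; 0 0 -0.02 0; 0 0 0 0; 0 0 0 0"}}

```text
time: 56.02
tool_pos: [0.5124, 0.0692, 0.0318]
tcp_rot: [-0.093, 3.137, 0.0]
wrist_force: [0.1, -0.0, -0.6]
width: 0.998
grip_force: 0.0
```

>>> {"fn": "carry_out", "kwargs": {"series": "0 0 0 0; 0 0 0 0; 0 0 0 0; 0 0 0 0; 0 0 0 0; 0 0 0.03 0; 0 0 0.05 0; 0 0 0.05 0; 0 0 0 0; 0 0 0 0", "jaw": -1, "grip_force": 60}}

```text
time: 57.28
tool_pos: [0.5098, 0.0691, 0.159]
tcp_rot: [0.093, -3.139, 0.0]
wrist_force: [-0.4, 0.7, -2.9]
width: 0.617
grip_force: 64.1
```

>>> {"fn": "carry_out", "kwargs": {"series": "0.0162 -0.0101 0 -10; 0.0162 -0.0101 0 -10; 0.0162 -0.0101 0 -10; 0.0162 -0.0101 0 -10; 0.0162 -0.0101 0 -10; 0.0162 -0.0101 0 -10; 0.0162 -0.0101 0 -10; 0.0162 -0.0101 0 -10; 0.0162 -0.0101 0 -10; 0 0 0 0; 0 0 0 0; 0 0 -0.025 0; 0 0 -0.017 0; 0 0 0 0; 0 0 0 0"}}

```text
time: 59.15
tool_pos: [0.6566, -0.0216, 0.1183]
tcp_rot: [2.154, 2.287, 0.0]
wrist_force: [0.4, -0.7, -1.8]
width: 0.62
grip_force: 64.0
```

```bash
python3 -c "
from h import *
held(.116,.15)"
```

```text
[ 0.6566 -0.0216  0.1183] [2.154 2.287 0.   ] 0.6204207619508278 64.04120564460754
wrist 32939 hearth-wall x range [-0.0321  0.0351] y range [-0.0383  0.0538] z 0.1321
scene 499 hearth-wall x range [-0.0274  0.0312] y range [-0.0572  0.0531] z 0.131
```

>>> {"fn": "carry_out", "kwargs": {"series": "0.0005 0.001 -0.012 0; 0 0 -0.007 0; 0 0 -0.0035 0; 0 0 0 0; 0 0 0 0"}}

```text
time: 59.88
tool_pos: [0.657, -0.0207, 0.0954]
tcp_rot: [-2.154, -2.286, 0.0]
wrist_force: [-0.4, 0.5, -0.5]
width: 0.618
grip_force: 64.2
```

>>> {"fn": "carry_out", "kwargs": {"series": "0 0 0 0; 0 0 0 0; 0 0 0 0; 0 0 0.02 0; 0 0 0.04 0; 0 0 0.04 0; 0 0 0 0", "jaw": 1}}

```text
time: 60.75
tool_pos: [0.6607, -0.021, 0.2026]
tcp_rot: [2.148, 2.28, 0.011]
wrist_force: [0.3, 0.3, 0.3]
width: 1.002
grip_force: 0.0
```

```bash
python3 - <<'E'
from h import *
print(bot.read_state()['tool_pos'],bot.read_state()['tcp_rot'])
for n in ('wrist','scene'):
    im,_,P=cam(n); print(n); blobs(P,im,.098,.116);blobs(P,im,.037,.05)
E
```

```text
[ 0.66070852 -0.02096633  0.2026206 ] [2.14834572 2.28033744 0.0110141 ]
wrist
0.098 18683 c [660. -72.] [ 54. 209.] 3.5 z 0.109 bgr [137. 186. 203.]
0.037 134 c [650.  93.] [53.  1.] 4.2 z 0.045 bgr [138. 189. 202.]
scene
0.098 1489 c [662. -80.] [ 58. 225.] 4.0 z 0.108 bgr [149. 190. 200.]
0.037 61 c [375. 430.] [63. 27.] 33.9 z 0.043 bgr [107. 119. 117.]
0.037 303 c [519. 169.] [92. 56.] 4.1 z 0.043 bgr [180. 228. 235.]
0.037 162 c [682.  22.] [  7. 249.] 3.6 z 0.043 bgr [ 64.  89. 104.]
0.037 65 c [ 691. -148.] [ 8. 81.] 2.3 z 0.043 bgr [ 63.  88. 104.]
```

>>> {"fn": "carry_out", "kwargs": {"series": "-0.0168 0.0211 0 10; -0.0168 0.0211 0 10; -0.0168 0.0211 0 10; -0.0168 0.0211 0 10; -0.0168 0.0211 0 10; -0.0168 0.0211 0 10; -0.0168 0.0211 0 10; -0.0168 0.0211 0 10; -0.0168 0.0211 0 10; 0 0 0 0; 0 0 0 0; 0 0 -0.04 0; 0 0 -0.04 0; 0 0 -0.04 0; 0 0 0 0; 0 0 0 0"}}

```text
time: 62.85
tool_pos: [0.507, 0.1689, 0.0765]
tcp_rot: [-0.091, 3.139, 0.0]
wrist_force: [0.2, 0.9, 0.2]
width: 0.997
grip_force: 0.0
```

```bash
python3 - <<'E'
from h import *
im,_,P=cam('wrist'); blobs(P,im,.034,.055,3000); print(bot.read_state()['tool_pos'],bot.read_state()['tcp_rot'])
E
```

```text
0.034 20354 c [506. 168.] [111.  54.] 3.5 z 0.045 bgr [101. 138. 162.]
[0.50766281 0.16919604 0.07729067] [-9.17815024e-02  3.13732700e+00  1.02034532e-03]
```

>>> {"fn": "carry_out", "kwargs": {"series": "-0.0015 -0.0005 -0.025 0; 0 0 -0.0205 0; 0 0 0 0; 0 0 0 0"}}

```text
time: 63.4
tool_pos: [0.506, 0.1691, 0.0319]
tcp_rot: [-0.093, 3.137, 0.001]
wrist_force: [-0.1, 0.2, -0.8]
width: 1.001
grip_force: 0.0
```

>>> {"fn": "carry_out", "kwargs": {"series": "0 0 0 0; 0 0 0 0; 0 0 0 0; 0 0 0 0; 0 0 0 0; 0 0 0.03 0; 0 0 0.05 0; 0 0 0.05 0; 0 0 0 0; 0 0 0 0", "jaw": -1, "grip_force": 60}}

```text
time: 64.65
tool_pos: [0.5036, 0.1684, 0.1593]
tcp_rot: [0.093, -3.139, 0.0]
wrist_force: [-0.5, -0.1, -2.9]
width: 0.615
grip_force: 64.1
```

>>> {"fn": "carry_out", "kwargs": {"series": "0.0161 -0.0085 0 -10; 0.0161 -0.0085 0 -10; 0.0161 -0.0085 0 -10; 0.0161 -0.0085 0 -10; 0.0161 -0.0085 0 -10; 0.0161 -0.0085 0 -10; 0.0161 -0.0085 0 -10; 0.0161 -0.0085 0 -10; 0.0161 -0.0085 0 -10; 0 0 0 0; 0 0 0 0; 0 0 -0.025 0; 0 0 -0.017 0; 0 0 0 0; 0 0 0 0"}}

```text
time: 66.53
tool_pos: [0.6494, 0.0923, 0.1183]
tcp_rot: [2.154, 2.287, 0.0]
wrist_force: [-0.0, 0.6, -1.9]
width: 0.619
grip_force: 64.0
```

```bash
python3 -c "
from h import *
held(.116,.15)"
```

```text
[0.6494 0.0923 0.1183] [2.154 2.287 0.   ] 0.6194372173936532 63.9885950088501
wrist 27999 hearth-wall x range [-0.0374  0.0355] y range [0.0757 0.1678] z 0.1321
scene 471 hearth-wall x range [-0.027   0.0389] y range [0.0566 0.1307] z 0.1306
```

>>> {"fn": "carry_out", "kwargs": {"series": "0.0005 0.0015 -0.012 0; 0 0 -0.007 0; 0 0 -0.0035 0; 0 0 0 0; 0 0 0 0"}}

```text
time: 67.25
tool_pos: [0.6497, 0.0937, 0.0954]
tcp_rot: [-2.154, -2.286, 0.0]
wrist_force: [-0.3, 0.7, 0.3]
width: 0.617
grip_force: 64.0
```

>>> {"fn": "carry_out", "kwargs": {"series": "0 0 0 0; 0 0 0 0; 0 0 0 0; 0 0 0.02 0; 0 0 0.04 0; 0 0 0.05 0; -0.05 0.04 0.03 0; -0.05 0.05 0.02 0; -0.05 0.05 0 0; -0.05 0.05 0 0; 0 0 0 0; 0 0 0 0", "jaw": 1}}

```text
time: 68.75
tool_pos: [0.4751, 0.2601, 0.2504]
tcp_rot: [2.152, 2.287, 0.003]
wrist_force: [0.9, 1.3, 0.7]
width: 0.999
grip_force: 0.0
```

```bash
python3 - <<'E'
from h import *
for n in ('scene','top'):
    im,_,P=cam(n); print(n); blobs(P,im,.098,.116);blobs(P,im,.066,.085,30);blobs(P,im,.037,.05)
    if n=='scene': cv2.imwrite('pics/s9.png',cv2.resize(im[80:360,150:510],(720,560)))
E
```

```text
scene
0.098 2211 c [658. -22.] [ 58. 341.] 3.6 z 0.108 bgr [172. 221. 228.]
0.066 362 c [683. -24.] [342.  50.] 85.2 z 0.076 bgr [ 63.  88. 102.]
0.037 227 c [684. -21.] [  9. 335.] 3.5 z 0.044 bgr [ 61.  85. 100.]
top
0.098 564 c [ 664. -136.] [ 55. 110.] 3.6 z 0.108 bgr [161. 213. 213.]
0.098 566 c [657. -22.] [ 56. 110.] 3.6 z 0.108 bgr [146. 198. 213.]
0.098 570 c [650.  92.] [ 56. 110.] 4.0 z 0.107 bgr [161. 213. 213.]
0.066 125 c [657. -23.] [ 56. 219.] 3.5 z 0.076 bgr [ 74.  99. 111.]
```

View pics/s9.png

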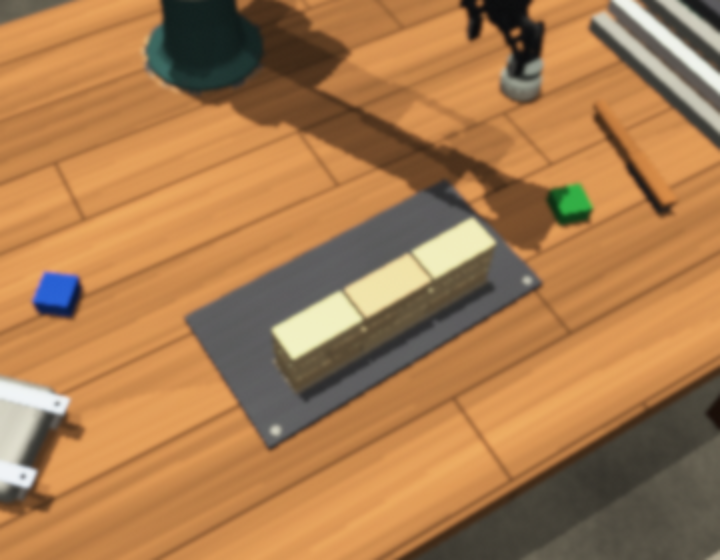

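The wall is complete at crop px (385,300). All its courses are flush, the bystanders have not moved, and the gripper is empty and clear of everything.

```bash
python3 -c "
from workcell import bot
print(bot.finish_job())"
```

```text
the job is handed in; nothing more can be done
None
```

I tipped all five bricks flat on the plate, built the second and third courses within tolerance by the camera measurements, left the flux tin, wire brush and stainless box alone, and handed the job in at about 69 s; no verdict came back.

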